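# Un-nest the casting crucibles and hang each in its size row

### The arm

A 6-joint arm with a two-finger parallel gripper is mounted at the origin on the work surface; the furniture and walls round the work are solid. World frame = base frame: x ahead of the robot, y to its left, z up, the work surface at z = 0. Lengths are in mm, angles in rad, forces in N, time in s.
With the tool pointing down it reaches from about 300 to 775 mm from the base axis. Payload 14.6 kg.
Tool frame: the origin (TCP) lies at the very end of the fingers, on their centre line; the grasp point (between the pads) lies 19 mm behind it (manip.grip_point_offset is the distance from the TCP to the grasp point, in mm); z points along the fingers, y is the line along which they close (so a half turn about z gives the same grasp; the last joint's range is limited). The gripper opens to 94 mm and grips with 3 to 60 N. Pads are 16 mm wide; open, the fingers measure 119 mm over their backs; the gripper's body (75 mm by 177 mm) begins 78 mm behind the grasp point.
Start: joints at [-1.203, 0.3, 1.521, -0, 1.321, -0.067], TCP at [231.668, -498.818, 205.446] pointing down, gripper open.
Joint ranges: [-3.03, 3.03], [-0.79, 2.21], [0.23, 2.52], [-1.04, 4.18], [0, 3.07], [-2.55, 2.55]. Speed limits (rad/s): [2.22, 2.22, 2.57, 3.14, 3.14, 3.14].

### API

Orientations are given as [roll, pitch, yaw] about the fixed x, y, z axes, in that order (R = Rz(yaw) Ry(pitch) Rx(roll)).
In Python, from cell import telemetry, eyes, manip gives the robot as it stands.
- The arm moves only by the tool play_rows, never from a script. Its arguments are lists of equal length, an entry for each row: "translation": the shift along the world's x, y, z in m, a list of three; "yaw": the turn about the world's z in rad. A call has 1 to 12 rows; each row is the pose to reach, as a shift and turn from the pose commanded when the call began; what a row does not reach only later rows make up. A row lasts 1/8 s, in which the tool goes at most 62.5 mm and 10.7 degrees, less where a joint would pass 70% of its speed; a pose out of reach is approached as far as the arm can. A call with a gripper value outside its range is refused whole. "hand" is the opening, from 0 (shut) to 1 (fully open), set as the call begins (left out, the last holds). The fingers move at their own pace and stop on an object; "force" is the grip in N (left out, the last holds). Time passes only in rows, so rows that repeat a pose let the fingers close. It gives the time, the measured TCP pose, the force, the opening and the grip force at its end, in the units of the state.
- telemetry.read_state(): the state, without advancing time (a new reading comes with each control period).
- eyes.camera(name): name is "scene" or "side" or "wrist"; returns a dict with "pixels" (400x640x3 uint8, red, green, blue), "fx", "fy", "cx", "cy" (pixels), "cam_to_world" (4x4, takes a point from camera to world coordinates); the wrist camera has in their place "T_tool_cam" (4x4, takes a point from camera to tool coordinates, whose origin is the TCP and whose axes are the flange's). Camera axes: x right, y up, looking along -z (the intrinsics and any distortion apply to the point x, -y, -z); pixel columns grow to the right and rows downward; lengths in mm; the calibration is good to about 2 mm. A picture is of the moment at which its call begins: read the wrist's pose just before it. There is no depth.
- manip.sign_off(): hands the job in; it is judged then, once.
The state is a dict: "clock": time; "joints": joint angles; "qd": joint speeds; "effort": joint torques, N m; "eef_pos": TCP position; "eef_rot": TCP orientation; "wrist_force": force on the tool from outside, world axes, zero at the start; "moment": the same for the moment, N m; "finger_gap": finger opening in mm; "finger_force": force on a finger pad.
Only numpy, scipy, OpenCV 4.12 (cv2) and the standard library are available. Lean on these libraries where they do the work, as an engineer would, in place of code of your own. Each camera call takes 0.05 s, during which the arm holds its last target. There are 200 camera calls.

### The job

The three graphite crucibles on the bench are nested one inside the other. Pull them apart and hang each by its collar in the near, free part of the rack row that already holds one of its own size, its body between the rails and its collar resting level on both. Graphite chips easily: lower them in without dropping or tipping any, and leave the crucibles already hanging and the other things on the bench where they are.

Things in the scene. Friction and masses are not known exactly. Their poses are not given: they have to be found in the camera images.
- small_mid (a point): Small loose crucible, dark graphite, 64 mm high, about 90 g; point on its axis half-way up (32 mm from foot and rim), z axis up. Top 24 mm: round collar, 40 mm across, to grip; body below it 26 mm across, 22 at the foot. Sits 40 mm deep in the medium one, collar on its rim, 2 mm play all round, nothing locks: a straight lift of over 40 mm frees it.
- medium_mid (a point): Medium loose crucible, dark graphite, 74 mm high, about 150 g; point on its axis half-way up (37 mm from foot and rim), z axis up. Top 24 mm: round collar, 52 mm across, to grip; body below it 38 mm across, 34 at the foot. Bore 30 mm. Sits 50 mm deep in the large one, collar on its rim, 2 mm play all round: a straight lift of over 50 mm frees it.
- large_mid (a point): Large loose crucible, dark graphite, 84 mm high, about 230 g; point on its axis half-way up (42 mm from foot and rim), z axis up. Top 24 mm: round collar, 64 mm across, to grip; body below it 50 mm across, 46 at the foot. Bore 42 mm. Stands on the bench (z = 0) with the medium and in that the small one in its mouth, 132 mm high together.
- row_small_free (a point): Free place in the small row: midway between its two rails (31 mm apart), level with their top (92 mm above the bench). x: along the rails to the far end, y: across, z: up. Right when the collar's underside rests on both rails, the body between them with 2.5 mm play each side. A small crucible hangs 93 mm on in +x; 9 mm stop pins on the rails 60 mm before the point and 130 mm on.
- row_medium_free (a point): Free place in the medium row: midway between its two rails (43 mm apart), level with their top (92 mm above the bench). x: along the rails to the far end, y: across, z: up. Right when the collar's underside rests on both rails, the body between them with 2.5 mm play each side. A medium crucible hangs 93 mm on in +x; 9 mm stop pins on the rails 60 mm before the point and 130 mm on.
- row_large_free (a point): Free place in the large row: midway between its two rails (55 mm apart), level with their top (92 mm above the bench). x: along the rails to the far end, y: across, z: up. Right when the collar's underside rests on both rails, the body between them with 2.5 mm play each side. A large crucible hangs 93 mm on in +x; 9 mm stop pins on the rails 60 mm before the point and 130 mm on.
- hung_small_mid (a point): The small crucible that already hangs in the small row, loose, same shape as the one to be sorted; point on its axis half-way up. To be left alone.
- hung_medium_mid (a point): The medium crucible that already hangs in the medium row, loose, same shape as the one to be sorted; point on its axis half-way up. To be left alone.
- hung_large_mid (a point): The large crucible that already hangs in the large row, loose, same shape as the one to be sorted; point on its axis half-way up. To be left alone.
- board: Rack: fixed plywood board, 230 x 325 x 12 mm, origin at the centre of its underside, x away from the robot. On it three rows 110 mm apart, side by side in y, each two level steel rails 200 mm long and 9 mm wide on end brackets, open from above. Which row is for which size changes; it shows by the rail gap and the crucible hanging at the far end.
- rubber_block: Black rubber block, 85 x 98 x 26 mm over all, lying on the bench between the nest and the rack; origin at the centre of its underside. A bystander.
- ring_nut: Cast grey ribbed ring nut, 33 x 24 x 34 mm, standing on its edge on the bench; origin at the centre of its underside. A bystander.
Mind the look-alikes: they are no part of the job. Leave any brown or green look-alike of the part that bears medium_mid alone. Leave any purple look-alike of the part that bears large_mid alone.

How it is judged:
By the outcome, as a careful person would: the job done as asked, in the order asked, and still so for the second after the job is handed in, with the robot touching nothing.
It also fails if it takes over 72 s, if anything falls off the work surface, if the arm or the gripper's body presses on something with over 40 N, if the wrist force passes 120 N, or if a joint passes its speed limit or range.

## Working session

There is one attempt and no reset: what is moved stays moved. The work goes in short steps, Python scripts to look and compute and a tool call to move; the robot and the scene stay as the last step left them, time stands still between calls to the robot, and variables do not carry over. Pictures are saved under pics/ and viewed, at most 10 in all, crops included, and the job is handed in when it is done.

Besides the shell and the picture viewer there is one more tool, called after ">>>" as name(argument=value, ...), one argument or row to a line, values as JSON. play_rows: Moves the arm, as the interface text tells. Its arguments: {"type":"object","properties":{"translation":{"type":"array","items":{"type":"array","items":{"type":"number"}}},"yaw":{"type":"array","items":{"type":"number"}},"hand":{"type":"number"},"force":{"type":"number"}},"required":["translation","yaw"]}

```bash
ls; mkdir -p pics
cat > h.py <<'E'
import numpy as np,cv2
from cell import telemetry,eyes,manip
def shot(n,f):
    s=telemetry.read_state();c=eyes.camera(n)
    cv2.imwrite(f'pics/{f}.png',c['pixels'][:,:,::-1])
    d={k:v for k,v in c.items() if k!='pixels'}
    d['state']=s;np.save(f'pics/{f}.npy',d,allow_pickle=True);return c,s
E
python3 - <<'E'
from h import *
for n in('scene','side','wrist'):
    c,s=shot(n,n+'0');print({k:v for k,v in c.items() if k!='pixels'})
print(s)
a=cv2.imread('pics/scene0.png');b=cv2.imread('pics/side0.png')
E
```

```text
pics
{'fx': 475.84953602718804, 'fy': 475.84953602718804, 'cx': 330.6191804036156, 'cy': 199.1060029166343, 'cam_to_world': array([[-5.00931833e-01,  5.18997889e-01, -6.92609912e-01,
        -2.80893544e+02],
       [-8.65200210e-01, -2.79699099e-01,  4.16169449e-01,
         4.98463610e+02],
       [ 2.22686975e-02,  8.07718766e-01,  5.89147265e-01,
         7.72500869e+02],
       [ 0.00000000e+00,  0.00000000e+00,  0.00000000e+00,
         1.00000000e+00]])}
{'fx': 487.245415629645, 'fy': 487.245415629645, 'cx': 318.22295078134186, 'cy': 203.9579558164908, 'cam_to_world': array([[ 9.85751488e-01,  1.27877860e-01, -1.09276055e-01,
         3.94563719e+02],
       [-1.67128935e-01,  6.71120085e-01, -7.22264322e-01,
        -8.83894274e+02],
       [-1.90242605e-02,  7.30236321e-01,  6.82929713e-01,
         9.09186710e+02],
       [ 0.00000000e+00,  0.00000000e+00,  0.00000000e+00,
         1.00000000e+00]])}
{'fx': 295.047833343441, 'fy': 295.047833343441, 'cx': 323.98671395366, 'cy': 198.63783009913845, 'T_tool_cam': array([[-1.78606392e-04,  9.71612525e-01,  2.36577828e-01,
     
[... 259 characters left out ...]
1.00000000e+00]])}
{'clock': 0.1, 'joints': array([-1.20257389e+00,  3.00415967e-01,  1.52153203e+00,  3.35655875e-06,
        1.32068156e+00, -6.65937104e-02]), 'qd': array([ 0.00094346, -0.00258158, -0.00047798,  0.00105874,  0.00141672,
        0.00096599]), 'effort': array([ 1.36764545e-03, -5.32644153e+01, -3.53280079e+01,  7.09976256e-02,
        2.35181919e-02, -6.04618162e-05]), 'eef_pos': array([ 231.5999308 , -498.59929545,  204.93731597]), 'eef_rot': array([-3.14055827e+00, -7.22441320e-05,  4.34815273e-01]), 'wrist_force': array([-0.0607244 ,  0.6854351 ,  0.19094736]), 'moment': array([-0.03925634,  0.00391561,  0.02045767]), 'finger_force': 0.0, 'finger_gap': 93.76885026737716}
```

View pics/scene0.png

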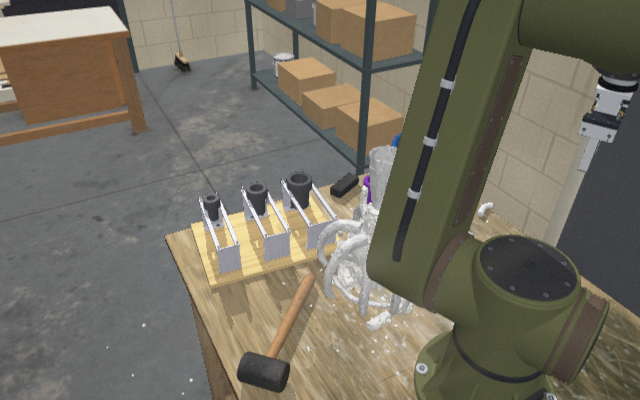

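View pics/side0.png

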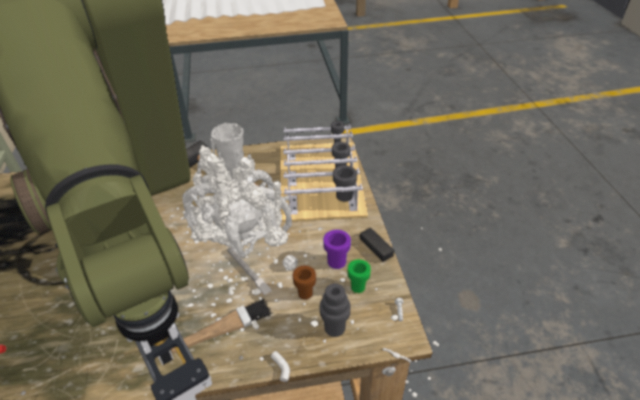

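The side view shows the nest at about (335,310), with brown (304,282), green (359,275) and purple (337,247) decoys beside it. The rack is at (325,170) and a white pile stands at (235,200). The scene view shows the rows from left to right as small, medium and large. Next I'll work out rough positions.

```bash
cat >> h.py <<'E'
from scipy.spatial.transform import Rotation as Ro
def load(f): return np.load(f'pics/{f}.npy',allow_pickle=True).item()
def T(d):
    if 'cam_to_world' in d: return d['cam_to_world']
    s=d['state'];M=np.eye(4);M[:3,:3]=Ro.from_euler('xyz',s['eef_rot']).as_matrix();M[:3,3]=s['eef_pos']
    return M@d['T_tool_cam']
def ray(d,p):
    M=T(d);v=M[:3,:3]@np.array([(p[0]-d['cx'])/d['fx'],-(p[1]-d['cy'])/d['fy'],-1.]);return M[:3,3],v/np.linalg.norm(v)
def atz(d,p,z):
    o,v=ray(d,p);return (o+v*(z-o[2])/v[2]).round(1)
def tri(*L):
    A=np.zeros((3,3));b=np.zeros(3);R=[ray(d,p) for d,p in L]
    for o,v in R:
        P=np.eye(3)-np.outer(v,v);A+=P;b+=P@o
    x=np.linalg.solve(A,b);return x.round(1),[round(float(np.linalg.norm((np.eye(3)-np.outer(v,v))@(x-o))),1) for o,v in R]
def proj(d,X):
    M=T(d);q=M[:3,:3].T@(np.array(X)-M[:3,3]);return (d['cx']+d['fx']*q[0]/-q[2],d['cy']-d['fy']*q[1]/-q[2])
E
python3 - <<'E'
from h import *
S=load('scene0');D=load('side0')
print('nest',atz(D,(336,288),132),atz(D,(335,330),10))
for n,a,b in(('s',(211,198),(337,124)),('m',(257,185),(341,147)),('l',(300,177),(344,170))): print(n,tri((S,a),(D,b)))
for n,p,z in(('brown',(304,268),74),('green',(359,264),74),('purple',(337,235),84),('pile top',(228,130),150),('pile',(250,210),60),('pile R',(285,215),30),('block',(376,243),26),('railN l',(290,187),92),('railN m',(290,160),92),('railN s',(288,130),92),('board nearR',(285,216),12),('board farR',(367,213),12)): print(n,atz(D,p,z))
E
```

```text
nest [ 512.8 -307.5  132. ] [ 508.1 -324.4   10. ]
s (array([630.4, 277.6, 115. ]), [1.4, 1.4])
m (array([620.3, 164.4, 118.9]), [1.0, 1.0])
l (array([604.3,  58.8, 121.7]), [2.5, 2.5])
brown [ 462.9 -198.3   74. ]
green [ 584.4 -209.3   74. ]
purple [ 551.8 -123.3   84. ]
pile top [322.7 257.9 150. ]
pile [357.2  24.5  60. ]
pile R [443.9  20.8  30. ]
block [ 651.  -113.6   26. ]
railN l [465.1  56.4  92. ]
railN m [479.1 167.5  92. ]
railN s [491.2 310.6  92. ]
board nearR [444.4  35.6  12. ]
board farR [658.7   6.5  12. ]
```

>>> play_rows(
  translation=[
    [0.03,0.02,0.03],
    [0.08,0.055,0.065],
    [0.13,0.09,0.065],
    [0.18,0.125,0.065],
    [0.23,0.16,0.065],
    [0.26,0.18,0.065],
    [0.27,0.187,0.065],
    [0.27,0.187,0.065],
    [0.27,0.187,0.065],
    [0.27,0.187,0.065],
  ],
  yaw=[-0.05,-0.15,-0.25,-0.35,-0.45,-0.55,-0.55,-0.55,-0.55,-0.55],
  hand=1,
  force=20,
)

```text
clock: 1.4
eef_pos: [500.9, -312.7, 270.6]
eef_rot: [3.141, -0.0, -0.116]
wrist_force: [0.2, -0.5, -0.3]
finger_gap: 94.3
finger_force: 0.0
```

Run:
```python
from h import *
c,s=shot('wrist','w1');print(s['eef_pos'],s['eef_rot'])
S=load('w1')
print(proj(S,(512,-312,132)),proj(S,(512,-312,0)))
```

```text
[ 500.8923105  -312.66552778  270.63455243] [ 3.14139810e+00 -1.54827185e-04 -1.16185105e-01]
(np.float64(323.46723240531145), np.float64(181.08186297714826)) (np.float64(323.6333983669637), np.float64(165.62835303041965))
```

View pics/w1.png

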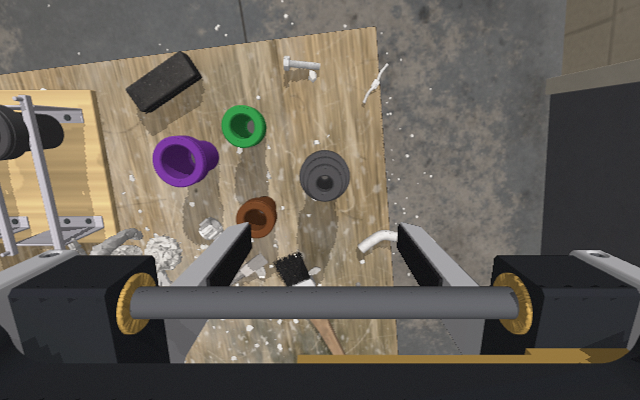

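Wrist picture: the nest's small rim is centred at about (325,182), against a predicted (323.5,181). The ring walls are at x of about 300–349. I'll move in and take the second view.

>>> play_rows(
  translation=[
    [0.005,0,-0.04],
    [0.01,0,-0.08],
    [0.01,0,-0.09],
    [0.01,0,-0.09],
    [0.01,0,-0.09],
  ],
  yaw=[0,0,0,0,0],
)

```text
clock: 2.08
eef_pos: [512.0, -312.3, 182.3]
eef_rot: [3.14, -0.002, -0.115]
wrist_force: [0.1, -0.4, 0.5]
finger_gap: 94.0
finger_force: 0.0
```

Run:
```python
from h import *
c,s=shot('wrist','w2');print(s['eef_pos'],s['eef_rot'])
W=[]
for f in('w1','w2'):
    d=load(f);im=cv2.imread(f'pics/{f}.png');u,v=map(int,proj(d,(512,-312,130)));h=45 if f=='w1' else 65
    W.append(cv2.resize(im[v-h:v+h,u-h:u+h],(390,390),interpolation=cv2.INTER_CUBIC));print(f,u-h,v-h,390/(2*h))
cv2.imwrite('pics/c12.png',np.hstack(W))
```

```text
[ 512.03378453 -312.30569989  182.30168145] [ 3.14037107e+00 -2.26433757e-03 -1.15361966e-01]
w1 278 135 4.333333333333333
w2 260 148 3.0
```

View pics/c12.png

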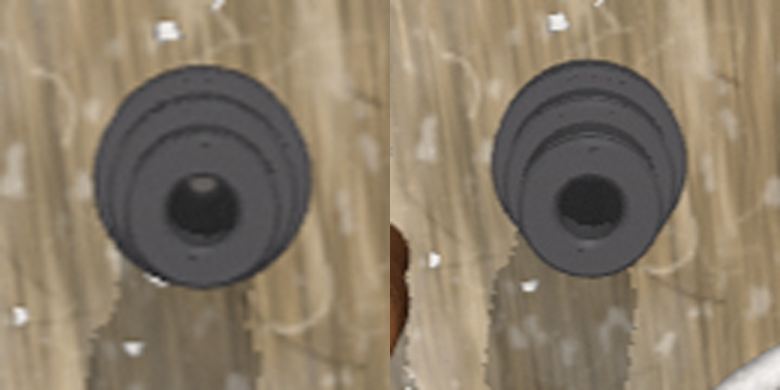

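Both crops show the small rim as concentric rings. Its centre is at full-frame (324.5,182.6) in w1 and (326.4,216.7) in w2.

Run:
```python
from h import *
a,b=load('w1'),load('w2')
print(tri((a,(324.5,182.6)),(b,(326.4,216.7))),atz(a,(324.5,182.6),132),atz(b,(326.4,216.7),132),T(b)[:3,3])
D=load('side0');print(tri((a,(324.5,182.6)),(b,(326.4,216.7)),(D,(336,288))))
```

```text
(array([ 511. , -312.9,  136.1]), [0.1, 0.1]) [ 510.2 -312.9  132. ] [ 509.7 -312.7  132. ] [ 579.93690849 -318.676331    361.45919236]
(array([ 511.7, -313. ,  139.3]), [0.2, 0.2, 0.1])
```

>>> play_rows(
  translation=[
    [-0.0015,-0.001,-0.02],
    [-0.0015,-0.001,-0.045],
    [-0.0015,-0.001,-0.06],
    [-0.0015,-0.001,-0.068],
    [-0.0015,-0.001,-0.068],
    [-0.0015,-0.001,-0.068],
    [-0.0015,-0.001,-0.068],
  ],
  yaw=[0,0,0,0,0,0,0],
)

```text
clock: 3.0
eef_pos: [510.4, -313.0, 113.1]
eef_rot: [3.141, -0.001, -0.115]
wrist_force: [-0.3, -0.1, 0.1]
finger_gap: 94.0
finger_force: 0.0
```

>>> play_rows(
  translation=[
    [0,0,0],
    [0,0,0],
    [0,0,0],
    [0,0,0],
    [0,0,0],
    [0,0,0],
    [0,0,0],
    [0,0,0],
  ],
  yaw=[0,0,0,0,0,0,0,0],
  hand=0.3,
  force=20,
)

```text
clock: 4.0
eef_pos: [510.2, -312.9, 112.4]
eef_rot: [3.142, 0.0, -0.115]
wrist_force: [-0.0, -0.8, -0.5]
finger_gap: 39.7
finger_force: 20.0
```

>>> play_rows(
  translation=[
    [0,0,0.008],
    [0,0,0.018],
    [0,0,0.03],
    [0,0,0.045],
    [0,0,0.065],
    [0,0,0.09],
    [0,0,0.12],
    [0,0,0.145],
    [0,0,0.15],
    [0,0,0.15],
  ],
  yaw=[0,0,0,0,0,0,0,0,0,0],
)

```text
clock: 5.25
eef_pos: [510.0, -312.7, 262.1]
eef_rot: [-3.141, 0.0, -0.115]
wrist_force: [0.3, 0.2, -0.9]
finger_gap: 39.6
finger_force: 20.0
```

>>> play_rows(
  translation=[
    [0,0.015,0],
    [0,0.055,0],
    [0,0.1,0],
    [0,0.15,0],
    [0,0.2,0],
    [0,0.25,0],
    [0,0.3,0],
    [0,0.35,0],
    [0,0.4,0],
    [0,0.44,0],
    [0,0.465,0],
    [0,0.48,0],
  ],
  yaw=[0,0,0,0,0,0,0,0,0,0,0,0],
)

```text
clock: 6.75
eef_pos: [509.3, 168.7, 261.8]
eef_rot: [3.141, 0.001, -0.114]
wrist_force: [1.1, -0.5, -0.8]
finger_gap: 39.8
finger_force: 20.0
```

>>> play_rows(
  translation=[
    [0,0,0],
    [0,0,0],
    [0,0,0],
  ],
  yaw=[0,0,0],
)

```text
clock: 7.12
eef_pos: [510.2, 166.4, 262.5]
eef_rot: [3.142, -0.0, -0.116]
wrist_force: [-0.6, -0.0, -1.3]
finger_gap: 39.5
finger_force: 20.0
```

Run:
```python
from h import *
c,s=shot('wrist','w3');print(s['eef_pos'],s['eef_rot'])
cv2.imwrite('pics/c3.png',cv2.resize(c['pixels'][:240,100:560,::-1],None,fx=1.7,fy=1.7,interpolation=cv2.INTER_CUBIC))
```

```text
[510.24092368 166.41157674 262.45896918] [ 3.14153832e+00 -2.89213774e-05 -1.16273641e-01]
```

View pics/c3.png

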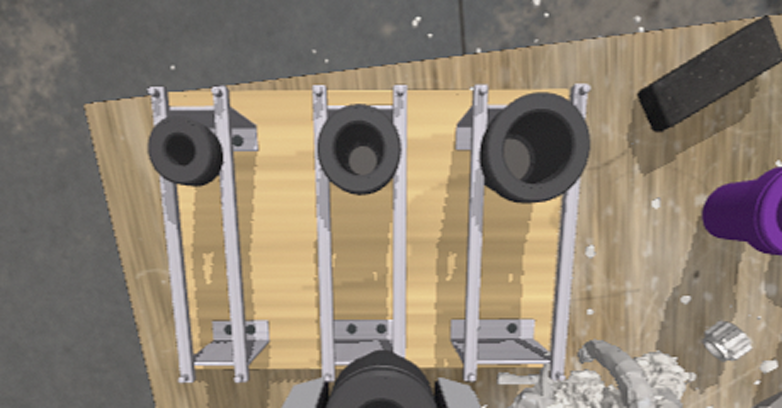

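The rack rails run vertically in the crop. The far pins are at small (155,91)/(220,91), medium (318,90)/(400,90) and large (481,90)/(585,90), and the near pins are at row ~378.

Run:
```python
from h import *
d=load('w3')
P={'s':[(155,91),(220,91),(184,378),(241,378)],'m':[(318,90),(400,90),(327,377),(403,378)],'l':[(481,90),(585,90),(470,378),(557,378)]}
for k,L in P.items():
    Q=np.array([atz(d,(u/1.7+100,v/1.7),99) for u,v in L])[:,:2]
    f=(Q[0]+Q[1])/2;n=(Q[2]+Q[3])/2;e=f-n
    print(k,'gaps',np.linalg.norm(Q[0]-Q[1]).round(1),np.linalg.norm(Q[2]-Q[3]).round(1),'len',np.linalg.norm(e).round(1),'yaw',np.arctan2(e[1],e[0]).round(3),'free',(n+e*60/190).round(1))
```

```text
s gaps 40.9 40.9 len 189.1 yaw -0.113 free [539.4 286.1]
m gaps 51.5 54.5 len 189.3 yaw -0.104 free [527.3 178. ]
l gaps 65.2 62.3 len 189.6 yaw -0.119 free [514.6  71.5]
```

>>> play_rows(
  translation=[
    [0.01,0.03,0],
    [0.02,0.07,0],
    [0.029,0.105,0],
    [0.029,0.119,0],
    [0.029,0.119,-0.02],
    [0.029,0.119,-0.05],
    [0.029,0.119,-0.08],
    [0.029,0.119,-0.095],
    [0.029,0.119,-0.095],
    [0.029,0.119,-0.095],
  ],
  yaw=[0,0,0,0,0,0,0,0,0,0],
)

```text
clock: 8.43
eef_pos: [539.7, 286.2, 168.8]
eef_rot: [-3.141, -0.002, -0.115]
wrist_force: [-0.2, -0.6, -1.0]
finger_gap: 39.5
finger_force: 20.0
```

```bash
cat >> h.py <<'E'
def prof(f,c,gap,yaw=-0.113,xs=(35,60)):
    d=load(f);im=cv2.imread(f'pics/{f}.png');hsv=cv2.cvtColor(im,cv2.COLOR_BGR2HSV)[:,:,1].astype(np.float32)
    t=np.arange(-50,50.1,.5);ex=np.array([np.cos(yaw),np.sin(yaw),0]);ey=np.array([-ex[1],ex[0],0])
    acc=[]
    for x in np.arange(*xs,1.):
        uv=np.array([proj(d,np.array([c[0],c[1],92])+x*ex+y*ey) for y in t],np.float32)
        acc.append(cv2.remap(hsv,uv[:,0].reshape(1,-1),uv[:,1].reshape(1,-1),cv2.INTER_LINEAR)[0])
    p=np.mean(acc,0)
    # matched filter: rail tops low saturation
    r=[]
    for o in np.arange(-8,8.1,.5):
        a=np.abs(np.abs(t-o)-(gap+9)/2)
        r.append(p[(a>5.5)&(a<9)].mean()-p[a<4].mean())
    print('best off',np.arange(-8,8.1,.5)[np.argmax(r)],round(max(r),1))
    for k in range(0,len(t),20): print(t[k],p[k:k+20:2].round(0).astype(int))
E
python3 - <<'E'
from h import *
c,s=shot('wrist','w4');print(s['eef_pos'],s['eef_rot'])
prof('w4',(539.4,286.1),31)
prof('w3',(539.4,286.1),31);prof('w3',(527.3,178),43);prof('w3',(514.6,71.5),55)
cv2.imwrite('pics/c4.png',c['pixels'][:,:,::-1])
E
```

```text
[539.65909296 286.21613647 168.80309339] [-3.14064427e+00 -1.56133038e-03 -1.15410369e-01]
best off 2.5 87.0
-50.0 [96 96 95 95 95 95 95 96 96 96]
-40.0 [95 96 96 95 96 96 95 95 96 95]
-30.0 [95 96 96 95 96 96 96 99 62 17]
-20.0 [10 10  9  9  9  9 11 28 94 97]
-10.0 [97 99 99 99 99 99 99 99 99 99]
0.0 [99 99 99 99 99 99 99 99 98 99]
10.0 [99 98 98 98 98 98 99 92 30 11]
20.0 [ 10  10  10   9   9  10  11  61 100  97]
30.0 [96 95 95 95 95 95 95 95 95 95]
40.0 [95 98 90 81 82 82 82 82 83 83]
50.0 [82]
best off 1.5 82.3
-50.0 [98 98 98 98 98 98 98 98 98 98]
-40.0 [98 98 98 98 98 98 99 99 99 99]
-30.0 [ 99  99  99  99 100  95  71  28  12  10]
-20.0 [ 10  10   9   9  10  10  16  62 100 100]
-10.0 [99 99 99 99 99 99 99 99 99 99]
0.0 [99 99 99 99 99 99 99 99 98 98]
10.0 [98 98 98 98 98 87 47 18 11 10]
20.0 [ 9  9  9  9 10 10 17 59 85 83]
30.0 [80 78 77 78 79 81 82 83 83 82]
40.0 [83 82 82 82 82 83 83 83 83 83]
50.0 [83]
best off 1.0 88.4
-50.0 [99 99 99 99 99 99 98 98 99 99]
-40.0 [ 99  99  99  99  99  99  99  99  99 101]
-30.0 [90 48 12 11 10 10 10 10 12 21]
-20.0 [ 53 100 100  99  99  99  99  99  99  99]
-10.0 [99 99 99 99 99 99 99 99 99 99]
0.0 [99 99 99 99 99 99 99 99 99 99]
10.0 [99 99 99 99 99 99 99 99 99 99]
20.0 [100  98  68  26  11  10   9  10  10  10]
30.0 [ 11  24  69 100  98  98  98  97  97  98]
40.0 [98 98 98 98 98 98 98 98 98 98]
50.0 [98]
best off -0.5 74.3
-50.0 [75 72 69 67 66 66 66 66 66 65]
-40.0 [64 64 49 19 10 10 10 10 10 10]
-30.0 [10 11 13 27 61 88 98 99 99 99]
-20.0 [98 98 98 98 98 98 98 98 98 98]
-10.0 [98 98 98 98 99 98 99 99 99 99]
0.0 [99 99 99 99 99 99 99 99 99 98]
10.0 [99 99 99 99 99 99 98 98 99 99]
20.0 [ 99  99  99  99 100 101  68  20  11  10]
30.0 [ 10  10  10  10  11  17  55  91 100  99]
40.0 [99 99 99 99 99 99 99 99 99 99]
50.0 [99]
```

View pics/c4.png

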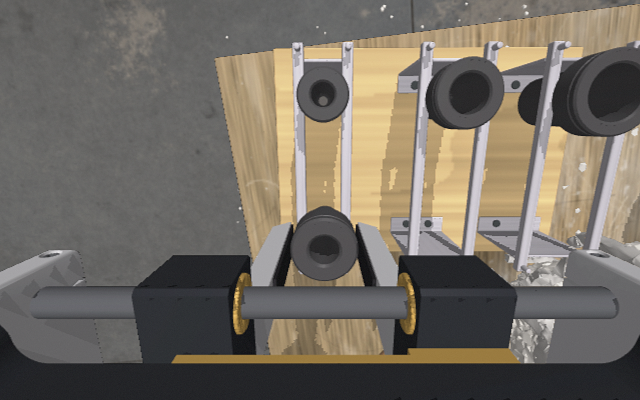

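Run:
```python
from h import *
d=load('w4');s=d['state'];p=s['eef_pos'];y=s['eef_rot'][2];ey=np.array([-np.sin(y),np.cos(y),0])
print([np.round(proj(d,p+k*ey+[0,0,20]),1) for k in(-20,0,20)], [np.round(proj(d,p+k*ey+[0,0,-4]),1) for k in(-20,0,20)])
g=cv2.imread('pics/w4.png');
for v in(230,244,250): print(v,g[v,280:300].mean(1).astype(int),g[v,350:370].mean(1).astype(int))
# row-centre in world from profiles at each station, using edges
hsv=cv2.cvtColor(g,cv2.COLOR_BGR2HSV)[:,:,1].astype(np.float32)
ex=np.array([np.cos(y),np.sin(y),0]);t=np.arange(-35,35.1,.25)
for x in(35,45,55,65,75,110,120):
    uv=np.array([proj(d,np.r_[p[:2],92]+x*ex+k*ey) for k in t],np.float32)
    q=cv2.remap(hsv,uv[:,0].reshape(1,-1),uv[:,1].reshape(1,-1),1)[0]
    m=q<50;e=t[1:][np.diff(m.astype(int))!=0];print(x,e)
```

```text
[array([360.9, 248.7]), array([326.3, 248.7]), array([291.7, 248.7])] [array([356.5, 234.1]), array([326.1, 234.1]), array([295.6, 234.1])]
230 [168 169 168 169 168 167 170 165 131  64  29  25  19  88 102  72  63  72
  80  80] [ 80  72  59  58 118 109  10  26  28  53 116 160 169 168 168 170 167 167
 168 167]
244 [169 169 166 131  68  32  32  25  21  15  36  64  75  79  86  84  84  83
  85  82] [ 84  84  83  84  84  80  64  46  27  19  19  23  31  27  66 131 166 170
 168 169]
250 [167 131  66  29  32  25  22  18  17  18  44  62  79  85  84  83  84  84
  83  84] [ 84  85  83  82  83  83  68  51  35  18  19  22  23  20  29  30  54 115
 158 170]
35 [-21.75 -12.75  17.75  27.  ]
45 [-21.5  -12.75  17.75  27.  ]
55 [-21.75 -12.5   18.    26.75]
65 [-21.75 -12.5   18.    26.75]
75 [-21.5  -12.5   -5.75  12.    17.75  27.  ]
110 [-21.5   27.25]
120 [-21.5  27. ]
```

Crop: the held crucible's rim is at (324,248) and the small row's rails are at x≈298 and 346. The gripper appears 1.3 mm off its calibrated position, so the row centre is about +1.3 mm across from the tool. I'll lower part-way and check the force.

>>> play_rows(
  translation=[
    [0,0.0013,0],
    [0,0.0013,-0.01],
    [0,0.0013,-0.02],
    [0,0.0013,-0.03],
    [0,0.0013,-0.04],
    [0,0.0013,-0.05],
    [0,0.0013,-0.055],
    [0,0.0013,-0.055],
    [0,0.0013,-0.055],
  ],
  yaw=[0,0,0,0,0,0,0,0,0],
)

```text
clock: 9.6
eef_pos: [539.3, 287.6, 112.8]
eef_rot: [-3.141, -0.0, -0.115]
wrist_force: [0.3, -0.6, -1.6]
finger_gap: 39.3
finger_force: 20.0
```

>>> play_rows(
  translation=[
    [0,0,-0.004],
    [0,0,-0.008],
    [0,0,-0.011],
    [0,0,-0.013],
    [0,0,-0.0145],
    [0,0,-0.0145],
    [0,0,-0.0145],
  ],
  yaw=[0,0,0,0,0,0,0],
)

```text
clock: 10.48
eef_pos: [539.2, 287.5, 98.1]
eef_rot: [-3.142, -0.0, -0.115]
wrist_force: [0.6, -0.1, -0.9]
finger_gap: 39.4
finger_force: 20.0
```

>>> play_rows(
  translation=[
    [0,0,-0.0005],
    [0,0,-0.001],
    [0,0,-0.0015],
    [0,0,-0.0015],
    [0,0,-0.0015],
  ],
  yaw=[0,0,0,0,0],
)

```text
clock: 11.1
eef_pos: [539.2, 287.5, 96.5]
eef_rot: [-3.142, -0.0, -0.115]
wrist_force: [-1.0, -0.9, -0.1]
finger_gap: 39.5
finger_force: 20.0
```

>>> play_rows(
  translation=[
    [0,0,-0.0004],
    [0,0,-0.0008],
    [0,0,-0.0008],
    [0,0,-0.0008],
  ],
  yaw=[0,0,0,0],
)

```text
clock: 11.6
eef_pos: [539.3, 287.5, 96.4]
eef_rot: [-3.141, -0.001, -0.115]
wrist_force: [-2.3, -2.3, 7.4]
finger_gap: 39.4
finger_force: 20.0
```

>>> play_rows(
  translation=[
    [0,0,0.0004],
    [0,0,0.0004],
    [0,0,0.0004],
    [0,0,0.0004],
    [0,0,0.0004],
  ],
  yaw=[0,0,0,0,0],
  hand=0.6,
)

```text
clock: 12.22
eef_pos: [539.2, 287.5, 96.0]
eef_rot: [3.142, 0.0, -0.115]
wrist_force: [-0.1, -0.2, -0.6]
finger_gap: 56.4
finger_force: 0.0
```

>>> play_rows(
  translation=[
    [0,0,0.01],
    [0,0,0.03],
    [0,0,0.06],
    [0,0,0.1],
    [0,0,0.13],
    [0,0,0.14],
    [0,0,0.14],
  ],
  yaw=[0,0,0,0,0,0,0],
)

```text
clock: 13.1
eef_pos: [539.1, 287.5, 236.0]
eef_rot: [-3.141, -0.0, -0.115]
wrist_force: [-0.0, -0.1, -0.2]
finger_gap: 56.7
finger_force: 0.0
```

Run:
```python
from h import *
c,s=shot('wrist','w5');print(s['eef_pos'],s['eef_rot'])
for n in('scene','side'): shot(n,n+'5')
a=cv2.imread('pics/w5.png')[30:330,170:480];b=cv2.imread('pics/side5.png')[100:200,250:400]
cv2.imwrite('pics/c5.png',np.hstack([a,cv2.resize(b,(450,300),interpolation=cv2.INTER_CUBIC)]))
```

```text
[539.14398728 287.46756004 235.98591103] [-3.14143658e+00 -2.19913377e-04 -1.15201788e-01]
```

View pics/c5.png

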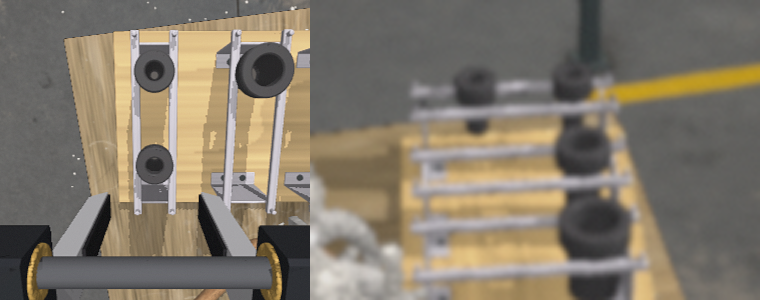

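The small crucible hangs level in its row (crop (155,163)). Next I'll use its known position to calibrate the wrist camera and refine the other two row targets.

Run:
```python
from h import *
d=load('w5');s=d['state'];p=s['eef_pos'];y=s['eef_rot'][2];ey=np.array([-np.sin(y),np.cos(y),0]);ex=np.array([np.cos(y),np.sin(y),0])
# placed rim centre by ellipse fit on dark blob
g=cv2.cvtColor(cv2.imread('pics/w5.png'),cv2.COLOR_BGR2HSV)
pr=proj(d,np.r_[p[:2],116]);print('pred',np.round(pr,1))
im=cv2.imread('pics/w5.png').max(2);m=(im<105).astype(np.uint8)
n,l,st,ce=cv2.connectedComponentsWithStats(m)
for k in range(1,n):
    if 300<st[k,4]<4000 and abs(ce[k,0]-pr[0])<40 and abs(ce[k,1]-pr[1])<60: print(st[k],ce[k].round(1))
hsv=g[:,:,1].astype(np.float32);t=np.arange(-50,50.1,.25)
def edges(f,c,st):
    d=load(f);h=cv2.cvtColor(cv2.imread(f'pics/{f}.png'),cv2.COLOR_BGR2HSV)[:,:,1].astype(np.float32)
    for x in st:
        uv=np.array([proj(d,np.r_[c,92]+x*ex+k*ey) for k in t],np.float32)
        q=cv2.remap(h,uv[:,0].reshape(1,-1),uv[:,1].reshape(1,-1),1)[0];print(f,x,t[1:][np.diff((q<50).astype(int))!=0])
edges('w5',p[:2],(35,45,55))
edges('w3',(527.3,178),(0,20,40,55));edges('w3',(514.6,71.5),(0,20,40,55))
```

```text
pred [325.4 194.7]
[ 306  174   37   57 1575] [324.  201.3]
w5 35 [-23.  -14.   16.5  26. ]
w5 45 [-23.   -14.    16.5   25.75]
w5 55 [-22.75 -14.    17.    25.75]
w3 0 [-29.   -20.    22.25  31.75]
w3 20 [-29.   -20.    22.75  32.  ]
w3 40 [-28.75 -19.75  22.25  31.75]
w3 55 [-28.75 -19.75  23.    32.  ]
w3 0 [-38.25 -26.5   26.5   36.  ]
w3 20 [-38.25 -26.25  26.25  35.75]
w3 40 [-37.75 -26.    26.25  36.25]
w3 55 [-37.75 -26.    26.75  36.  ]
```

>>> play_rows(
  translation=[
    [0,-0.015,0.01],
    [0,-0.055,0.02],
    [0,-0.105,0.02],
    [-0.005,-0.165,0.02],
    [-0.01,-0.225,0.02],
    [-0.015,-0.285,0.02],
    [-0.02,-0.345,0.02],
    [-0.025,-0.405,0.02],
    [-0.029,-0.465,0.02],
    [-0.029,-0.525,0.02],
    [-0.029,-0.575,0.02],
    [-0.029,-0.6,0.02],
  ],
  yaw=[0,0,0,0,0,0,0,0,0,0,0,0],
  hand=1,
)

```text
clock: 14.75
eef_pos: [508.9, -315.5, 256.0]
eef_rot: [3.142, 0.0, -0.118]
wrist_force: [1.2, 0.8, 0.2]
finger_gap: 93.9
finger_force: 0.0
```

>>> play_rows(
  translation=[
    [0,0,-0.03],
    [0,0,-0.07],
    [0,0,-0.08],
    [0,0,-0.08],
    [0,0,-0.08],
  ],
  yaw=[0,0,0,0,0],
)

```text
clock: 15.38
eef_pos: [510.6, -313.0, 177.9]
eef_rot: [3.14, -0.002, -0.115]
wrist_force: [0.2, 0.1, -0.5]
finger_gap: 93.9
finger_force: 0.0
```

Run:
```python
from h import *
c,s=shot('wrist','w6');print(s['eef_pos'],s['eef_rot'])
d=load('w6');u,v=map(int,proj(d,(510,-313,108)));print(u,v,proj(d,np.r_[s['eef_pos'][:2],108]),proj(d,(510,-313,84)))
im=c['pixels'].max(2)[v-60:v+60,u-60:u+60];m=(im<100).astype(np.uint8)
n,l,st,ce=cv2.connectedComponentsWithStats(m);k=1+np.argmax(st[1:,4]);print(st[k]+[u-60,v-60,0,0,0])
cv2.imwrite('pics/c6.png',cv2.resize(c['pixels'][v-60:v+60,u-60:u+60,::-1],(480,480),interpolation=cv2.INTER_CUBIC))
```

```text
[ 510.61019898 -312.96829766  177.85743317] [ 3.14042118e+00 -2.16110254e-03 -1.15214083e-01]
325 208 (np.float64(325.47359279554263), np.float64(207.64368467157487)) (np.float64(325.43700130172414), np.float64(201.60537610528496))
[ 293  167   66   71 3581]
```

View pics/c6.png

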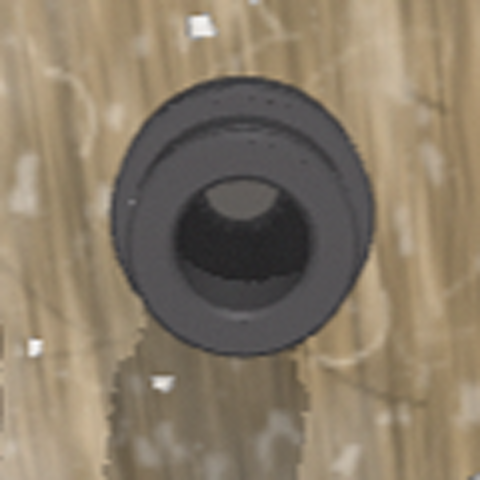

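The medium rim is at full-frame (325.6,208.1), 0.5 px from the prediction. Allowing for the camera bias, I'll shift −1.3 mm in y and descend.

>>> play_rows(
  translation=[
    [0,-0.0013,-0.025],
    [0,-0.0013,-0.055],
    [0,-0.0013,-0.075],
    [0,-0.0013,-0.085],
    [0,-0.0013,-0.0877],
    [0,-0.0013,-0.0877],
    [0,-0.0013,-0.0877],
  ],
  yaw=[0,0,0,0,0,0,0],
)

```text
clock: 16.3
eef_pos: [510.5, -314.0, 89.2]
eef_rot: [3.141, -0.001, -0.115]
wrist_force: [0.6, 0.0, 0.4]
finger_gap: 94.3
finger_force: 0.0
```

>>> play_rows(
  translation=[
    [0,0,0],
    [0,0,0],
    [0,0,0],
    [0,0,0],
    [0,0,0],
    [0,0,0],
    [0,0,0],
  ],
  yaw=[0,0,0,0,0,0,0],
  hand=0.4,
  force=20,
)

```text
clock: 17.18
eef_pos: [510.2, -313.8, 88.4]
eef_rot: [3.142, -0.0, -0.115]
wrist_force: [0.3, -0.2, -0.5]
finger_gap: 51.9
finger_force: 20.0
```

>>> play_rows(
  translation=[
    [0,0,0.008],
    [0,0,0.018],
    [0,0,0.03],
    [0,0,0.045],
    [0,0,0.06],
    [0,0,0.08],
    [0,0,0.11],
    [0,0,0.14],
    [0,0,0.165],
    [0,0,0.17],
    [0,0,0.17],
  ],
  yaw=[0,0,0,0,0,0,0,0,0,0,0],
)

```text
clock: 18.55
eef_pos: [510.0, -313.7, 257.9]
eef_rot: [-3.141, 0.0, -0.115]
wrist_force: [0.0, 0.3, -1.0]
finger_gap: 52.2
finger_force: 20.0
```

>>> play_rows(
  translation=[
    [0,0.015,0],
    [0,0.055,0],
    [0.002,0.1,0],
    [0.004,0.15,0],
    [0.006,0.2,0],
    [0.008,0.25,0],
    [0.01,0.3,0],
    [0.012,0.35,0],
    [0.0145,0.4,0],
    [0.0168,0.445,0],
    [0.0168,0.475,0],
    [0.0168,0.492,0],
  ],
  yaw=[0,0,0,0,0,0,0,0,0,0,0,0],
)

```text
clock: 20.05
eef_pos: [526.1, 179.9, 257.6]
eef_rot: [3.141, 0.001, -0.114]
wrist_force: [0.2, -0.5, -0.1]
finger_gap: 52.3
finger_force: 20.0
```

>>> play_rows(
  translation=[
    [0,0,0],
    [0,0,-0.02],
    [0,0,-0.05],
    [0,0,-0.075],
    [0,0,-0.085],
    [0,0,-0.085],
    [0,0,-0.085],
    [0,0,-0.085],
  ],
  yaw=[0,0,0,0,0,0,0,0],
)

```text
clock: 21.05
eef_pos: [527.3, 178.2, 174.2]
eef_rot: [-3.141, -0.001, -0.115]
wrist_force: [0.5, 0.7, -1.4]
finger_gap: 52.6
finger_force: 20.0
```

```bash
cat >> h.py <<'E'
def edges(f,stn):
    d=load(f);s=d['state'];c=s['eef_pos'][:2];y=s['eef_rot'][2];ey=np.array([-np.sin(y),np.cos(y),0]);ex=np.array([np.cos(y),np.sin(y),0])
    t=np.arange(-55,55.1,.25);h=cv2.cvtColor(cv2.imread(f'pics/{f}.png'),cv2.COLOR_BGR2HSV)[:,:,1].astype(np.float32)
    for x in stn:
        uv=np.array([proj(d,np.r_[c,92]+x*ex+k*ey) for k in t],np.float32)
        q=cv2.remap(h,uv[:,0].reshape(1,-1),uv[:,1].reshape(1,-1),1)[0];print(f,x,t[1:][np.diff((q<50).astype(int))!=0])
E
python3 - <<'E'
from h import *
c,s=shot('wrist','w7');print(s['eef_pos'],s['eef_rot'],s['clock'])
edges('w7',(35,45,55,65))
E
```

```text
[527.28443922 178.17436428 174.20750592] [-3.14110412e+00 -1.26443233e-03 -1.15277539e-01] 21.05
w7 35 [-29.   -20.25  22.25  31.75]
w7 45 [-29.   -20.    22.25  31.75]
w7 55 [-29.   -19.75  22.5   31.5 ]
w7 65 [-29.   -19.75  22.75  31.75]
```

The medium row is centred within about 0.2 mm. Lowering.

>>> play_rows(
  translation=[
    [0,0,-0.01],
    [0,0,-0.022],
    [0,0,-0.034],
    [0,0,-0.046],
    [0,0,-0.056],
    [0,0,-0.061],
    [0,0,-0.061],
    [0,0,-0.061],
  ],
  yaw=[0,0,0,0,0,0,0,0],
)

```text
clock: 22.1
eef_pos: [527.2, 178.3, 112.7]
eef_rot: [-3.141, -0.001, -0.115]
wrist_force: [-0.3, -0.1, -0.5]
finger_gap: 52.2
finger_force: 20.0
```

>>> play_rows(
  translation=[
    [0,0,-0.004],
    [0,0,-0.008],
    [0,0,-0.011],
    [0,0,-0.013],
    [0,0,-0.0145],
    [0,0,-0.0145],
    [0,0,-0.0145],
  ],
  yaw=[0,0,0,0,0,0,0],
)

```text
clock: 22.98
eef_pos: [527.0, 178.2, 98.0]
eef_rot: [-3.142, -0.0, -0.115]
wrist_force: [-0.9, -0.2, -1.0]
finger_gap: 52.6
finger_force: 20.0
```

>>> play_rows(
  translation=[
    [0,0,-0.0006],
    [0,0,-0.0012],
    [0,0,-0.0018],
    [0,0,-0.0018],
    [0,0,-0.0018],
  ],
  yaw=[0,0,0,0,0],
)

```text
clock: 23.6
eef_pos: [527.0, 178.2, 96.3]
eef_rot: [-3.141, -0.0, -0.115]
wrist_force: [-2.2, -0.6, 4.3]
finger_gap: 52.0
finger_force: 20.0
```

>>> play_rows(
  translation=[
    [0,0,0.0003],
    [0,0,0.0003],
    [0,0,0.0003],
    [0,0,0.0003],
    [0,0,0.0003],
  ],
  yaw=[0,0,0,0,0],
  hand=0.75,
)

```text
clock: 24.22
eef_pos: [527.0, 178.2, 96.3]
eef_rot: [3.142, 0.0, -0.115]
wrist_force: [-0.9, -0.3, -0.3]
finger_gap: 70.7
finger_force: 0.0
```

>>> play_rows(
  translation=[
    [0,0,0.01],
    [0,0,0.03],
    [0,0,0.06],
    [0,0,0.1],
    [0,0,0.13],
    [0,0,0.15],
    [0,0,0.15],
    [0,0,0.15],
  ],
  yaw=[0,0,0,0,0,0,0,0],
)

```text
clock: 25.22
eef_pos: [526.7, 178.1, 245.6]
eef_rot: [3.141, 0.001, -0.115]
wrist_force: [0.1, 0.1, -0.6]
finger_gap: 70.2
finger_force: 0.0
```

Run:
```python
from h import *
c,s=shot('wrist','w8');print(s['eef_pos'],s['eef_rot'])
cv2.imwrite('pics/c8.png',c['pixels'][:300,:,::-1])
```

```text
[526.66359301 178.08936747 245.56429854] [ 3.14120689e+00  9.81329855e-04 -1.15201275e-01]
```

View pics/c8.png

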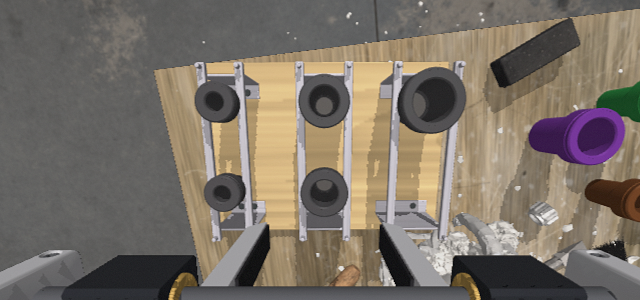

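Both placed crucibles hang properly, at (224,192) and (324,190). Back for the large one.

>>> play_rows(
  translation=[
    [0,-0.015,0],
    [0,-0.055,0],
    [-0.002,-0.1,0],
    [-0.004,-0.15,0],
    [-0.006,-0.2,0],
    [-0.008,-0.25,0],
    [-0.01,-0.3,0],
    [-0.012,-0.35,0],
    [-0.0145,-0.4,0],
    [-0.0168,-0.445,0],
    [-0.0168,-0.475,0],
    [-0.0168,-0.492,0],
  ],
  yaw=[0,0,0,0,0,0,0,0,0,0,0,0],
  hand=1,
)

```text
clock: 26.78
eef_pos: [509.3, -315.6, 245.7]
eef_rot: [-3.141, 0.001, -0.117]
wrist_force: [-0.1, -0.6, 0.8]
finger_gap: 94.1
finger_force: 0.0
```

>>> play_rows(
  translation=[
    [0,0,-0.02],
    [0,0,-0.06],
    [0,0,-0.09],
    [0,0,-0.1],
    [0,0,-0.1],
    [0,0,-0.1],
  ],
  yaw=[0,0,0,0,0,0],
)

```text
clock: 27.52
eef_pos: [510.6, -314.1, 147.8]
eef_rot: [3.141, -0.002, -0.115]
wrist_force: [-0.8, 0.2, -0.2]
finger_gap: 94.1
finger_force: 0.0
```

Run:
```python
from h import *
c,s=shot('wrist','w9');print(s['eef_pos'],s['eef_rot'])
d=load('w9');u,v=map(int,proj(d,np.r_[s['eef_pos'][:2],84]));print(u,v)
im=c['pixels'][v-60:v+60,u-60:u+60];hs=cv2.cvtColor(im,cv2.COLOR_RGB2HSV)
m=((im.max(2)<105)&(hs[:,:,1]<60)).astype(np.uint8)
n,l,st,ce=cv2.connectedComponentsWithStats(m);k=1+np.argmax(st[1:,4]);b=st[k]+[u-60,v-60,0,0,0];print(b)
w=np.where(l==k);L=[(r,w[1][w[0]==r].min()+u-60,w[1][w[0]==r].max()+u-60) for r in range(0,120,10) if (w[0]==r).any()];print([(r+v-60,a,e) for r,a,e in L])
# rim top: centre from width 64 and upper edge
print('pred rim edge', [np.round(proj(d,np.r_[s['eef_pos'][:2],84]+np.array([dx,dy,0])),1) for dx,dy in((32,0),(-32,0),(0,32),(0,-32))])
```

```text
[ 510.62418667 -314.08318642  147.75794785] [ 3.14067429e+00 -1.72620145e-03 -1.15081986e-01]
325 209
[ 288  171   73   76 4315]
[(179, np.int64(302), np.int64(346)), (189, np.int64(294), np.int64(354)), (199, np.int64(290), np.int64(358)), (209, np.int64(288), np.int64(360)), (219, np.int64(289), np.int64(359)), (229, np.int64(293), np.int64(355)), (239, np.int64(302), np.int64(345))]
pred rim edge [array([321.1, 172.6]), array([329.7, 244.3]), array([288.5, 213.6]), array([362.9, 205.3])]
```

The large collar is centred on the tool to within 1 px, so I'll descend and grip.

>>> play_rows(
  translation=[
    [0,0,-0.025],
    [0,0,-0.05],
    [0,0,-0.07],
    [0,0,-0.08],
    [0,0,-0.0819],
    [0,0,-0.0819],
    [0,0,-0.0819],
  ],
  yaw=[0,0,0,0,0,0,0],
)

```text
clock: 28.45
eef_pos: [510.5, -314.0, 65.3]
eef_rot: [3.141, -0.001, -0.115]
wrist_force: [-0.4, -1.4, -0.3]
finger_gap: 93.7
finger_force: 0.0
```

>>> play_rows(
  translation=[
    [0,0,0],
    [0,0,0],
    [0,0,0],
    [0,0,0],
    [0,0,0],
    [0,0,0],
  ],
  yaw=[0,0,0,0,0,0],
  hand=0.5,
  force=25,
)

```text
clock: 29.2
eef_pos: [510.2, -313.9, 64.5]
eef_rot: [3.142, -0.0, -0.115]
wrist_force: [0.3, -1.2, 1.4]
finger_gap: 64.3
finger_force: 25.0
```

>>> play_rows(
  translation=[
    [0,0,0.008],
    [0,0,0.02],
    [0,0,0.04],
    [0,0,0.065],
    [0,0,0.095],
    [0,0,0.13],
    [0,0,0.165],
    [0,0,0.19],
    [0,0,0.2],
    [0,0,0.2],
  ],
  yaw=[0,0,0,0,0,0,0,0,0,0],
)

```text
clock: 30.45
eef_pos: [510.2, -313.8, 264.7]
eef_rot: [3.141, -0.0, -0.115]
wrist_force: [0.1, -0.7, -2.3]
finger_gap: 64.9
finger_force: 25.0
```

>>> play_rows(
  translation=[
    [0,0.015,0],
    [0,0.05,0],
    [0.001,0.09,0],
    [0.001,0.13,0],
    [0.002,0.17,0],
    [0.002,0.21,0],
    [0.003,0.25,0],
    [0.003,0.29,0],
    [0.004,0.325,0],
    [0.004,0.355,0],
    [0.004,0.375,0],
    [0.004,0.3828,0],
  ],
  yaw=[0,0,0,0,0,0,0,0,0,0,0,0],
)

```text
clock: 31.95
eef_pos: [513.4, 70.4, 263.7]
eef_rot: [3.141, 0.001, -0.114]
wrist_force: [0.2, -0.5, -1.9]
finger_gap: 64.3
finger_force: 25.0
```

>>> play_rows(
  translation=[
    [0,0,0],
    [0,0,-0.02],
    [0,0,-0.05],
    [0,0,-0.075],
    [0,0,-0.085],
    [0,0,-0.085],
    [0,0,-0.085],
    [0,0,-0.085],
  ],
  yaw=[0,0,0,0,0,0,0,0],
)

```text
clock: 32.95
eef_pos: [514.5, 69.0, 180.2]
eef_rot: [-3.141, -0.001, -0.115]
wrist_force: [-0.5, -0.5, -2.4]
finger_gap: 64.9
finger_force: 25.0
```

Run:
```python
from h import *
c,s=shot('wrist','w10');print(s['eef_pos'],s['eef_rot'],s['clock'])
edges('w10',(35,45,55))
```

```text
[514.48612414  68.95059142 180.22421779] [-3.14137642e+00 -1.26106819e-03 -1.15257519e-01] 32.95
w10 35 [-35.   -26.    28.25  37.75]
w10 45 [-35.   -26.    28.25  37.5 ]
w10 55 [-35.   -25.75  28.5   37.5 ]
```

>>> play_rows(
  translation=[
    [0,0,-0.01],
    [0,0,-0.022],
    [0,0,-0.034],
    [0,0,-0.046],
    [0,0,-0.057],
    [0,0,-0.065],
    [0,0,-0.067],
    [0,0,-0.067],
  ],
  yaw=[0,0,0,0,0,0,0,0],
)

```text
clock: 34.0
eef_pos: [514.3, 69.0, 112.5]
eef_rot: [-3.142, -0.0, -0.115]
wrist_force: [-0.1, 0.3, -1.5]
finger_gap: 65.0
finger_force: 25.0
```

>>> play_rows(
  translation=[
    [0,0,-0.004],
    [0,0,-0.008],
    [0,0,-0.011],
    [0,0,-0.013],
    [0,0,-0.0145],
    [0,0,-0.0145],
    [0,0,-0.0145],
  ],
  yaw=[0,0,0,0,0,0,0],
)

```text
clock: 34.88
eef_pos: [514.2, 69.0, 98.0]
eef_rot: [-3.142, -0.0, -0.115]
wrist_force: [-0.2, -0.2, -2.5]
finger_gap: 64.8
finger_force: 25.0
```

>>> play_rows(
  translation=[
    [0,0,-0.0006],
    [0,0,-0.0012],
    [0,0,-0.0017],
    [0,0,-0.0017],
    [0,0,-0.0017],
  ],
  yaw=[0,0,0,0,0],
)

```text
clock: 35.5
eef_pos: [514.2, 69.0, 96.4]
eef_rot: [-3.142, -0.0, -0.115]
wrist_force: [-1.3, -0.1, 3.3]
finger_gap: 64.9
finger_force: 25.0
```

>>> play_rows(
  translation=[
    [0,0,0.0003],
    [0,0,0.0003],
    [0,0,0.0003],
    [0,0,0.0003],
    [0,0,0.0003],
  ],
  yaw=[0,0,0,0,0],
  hand=0.88,
)

```text
clock: 36.12
eef_pos: [514.2, 69.0, 96.5]
eef_rot: [-3.142, -0.0, -0.115]
wrist_force: [-0.8, 0.3, 0.2]
finger_gap: 82.8
finger_force: 0.0
```

>>> play_rows(
  translation=[
    [0,0,0.01],
    [0,0,0.03],
    [0,0,0.06],
    [0,0,0.1],
    [0,0,0.14],
    [0,0,0.17],
    [0,0,0.18],
    [0,0,0.18],
    [0,0,0.18],
  ],
  yaw=[0,0,0,0,0,0,0,0,0],
)

```text
clock: 37.25
eef_pos: [513.8, 69.0, 275.2]
eef_rot: [3.141, 0.002, -0.115]
wrist_force: [-0.2, 0.5, -0.1]
finger_gap: 83.1
finger_force: 0.0
```

Run:
```python
from h import *
c,s=shot('wrist','w11');print(s['eef_pos'],s['clock'],s['wrist_force'])
e,_=shot('side','side11')
a=c['pixels'][20:270,130:530,::-1];b=e['pixels'][95:320,230:430,::-1]
cv2.imwrite('pics/c11.png',np.hstack([a,cv2.resize(b,(222,250),interpolation=cv2.INTER_CUBIC)]))
```

```text
[513.79948808  68.9621685  275.24799942] 37.25 [-0.1938997   0.53259076 -0.143213  ]
```

View pics/c11.png

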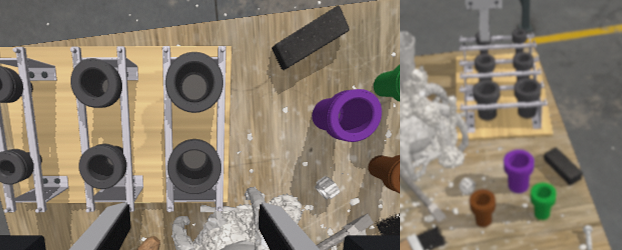

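The picture shows all six crucibles hanging level: the three placed ones at crop (12,166), (103,166) and (193,165). The bystanders haven't moved.

```bash
python3 -c "
from cell import manip;print(manip.sign_off())"
```

```text
the job is handed in; nothing more can be done
None
```

I un-nested all three crucibles and hung each by its collar in the free place of its own size row. The last pictures show them level and the bystanders not visibly moved; I handed the job in at about 37 s of the 72 s allowed.

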